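# Fit the second guide rod of a printer axis and hold it home

## Task

Fit the missing front guide rod of the printer axis: take the loose rod from its grey rest by one end and, from the right, thread it through the bushing of the right end block, then through the bushing of the carriage, until it is fully home in the socket of the left end block. Finish while still gripping the rod by its free end, at rest and fully home, so that the clamp screws can be tightened; leave the tools and parts lying around where they are.

Things in the scene. Friction and masses are not known exactly. Their poses are not given: they have to be found in the camera images.
- rod_mid (a point): very middle of the loose bright-metal guide rod: round, 10 mm diameter, 220 mm long, 45 g, rounded ends, both alike. On its axis; y runs along the rod (ends at y = -110 and +110 mm). It lies level in two V saddles of a grey rest, axis 40 mm above the bench, running roughly left-right; about 50 mm of rod overhangs freely at each end
- rod: the same rod (origin at its middle, y along it)
- rod_rest: the grey rest in which the rod lies at the start: base 46 x 124 x 8 mm, origin at the centre of its underside, y along the rod; V saddles 10 mm wide at y = -50 and +50 mm, their tips 46 mm high; fixed to the bench
- axis: the printer axis, fixed to the bench; origin at the centre of its underside, y along it to the left. Aluminium base plate 104 x 176 mm; two orange end blocks 84 mm wide, 24 mm thick, tops 69 mm high over screws; motor on the left end (top 80 mm). Back rod fitted at x = +24 mm; the empty bore line for the front rod runs along y at x = -24 mm, 46 mm above the bench
- entry_mouth (a point): centre of the bell mouth of the brass bushing on the outer, right-hand face of the right end block, on the bore line; y along it, to the left, into the bushing; z up. The mouth is 21 mm wide, narrows within 9 mm to a 12 mm bore, which goes right through the block (block from y = +9 to +33 mm)
- carriage_mouth (a point): centre of the bell mouth of the brass bushing on the right-hand face of the black-and-orange carriage between the end blocks (76 mm wide, top 71 mm high), on the same bore line, y along it to the left. Mouth like the first; the 12 mm bore goes right through the carriage (from y = +9 to +49 mm)
- carriage (a joint): place of the carriage along the bore line, in m: 0 is the middle, + is to the left, stops at -0.023 and +0.023. Not locked: it slides at about 0.6 N and may be pushed along
- seat_bottom (a point): bottom of the blind socket in the left end block, where the rod's leading end stops; on the bore line, 163 mm beyond entry_mouth, y along it to the left. The 12 mm socket is 18 mm deep, its bell mouth starts 27 mm before the bottom. With the rod fully home its middle is 110 mm before this point and 57 mm of rod stands out of the right-hand bell mouth
- caliper: bystander, loose, to be left where it lies: digital caliper, 236 mm, lying flat in front of the axis
- cutters: bystander, loose, to be left where it lies: blue flush cutters, 130 mm, lying to the right
- screwdriver: bystander, loose, to be left where it lies: cross screwdriver with a blue handle, 162 mm, lying to the right
- gear_blue: bystander, loose, to be left where it lies: blue printed gear, 48 mm across, 13 mm thick
- gear_orange: bystander, loose, to be left where it lies: orange printed gear, 34 mm across, 13 mm thick
- dodecahedron: bystander, loose, to be left where it lies: off-white printed dodecahedron, 80 mm
- tape_roll: bystander, loose, to be left where it lies: roll of blue tape, 100 mm across, 19 mm thick, lying flat on the left

How it is judged:
By the outcome, as a careful person would: the job done as asked, in the order asked, and still so for the second after the job is handed in, while the arm keeps its last pose, push and grip.
It also fails if it takes over 48 s, if anything falls off the work surface, if the arm or the gripper's body presses on something with over 40 N, if the wrist force passes 120 N, or if a joint passes its speed limit or range.

## Robot

A 6-joint arm with a two-finger parallel gripper is mounted at the origin on a cart in front of the work surface, level with it; the furniture and walls round the work are solid. World frame = base frame: x ahead of the robot, y to its left, z up, the work surface at z = 0. Lengths are in m, angles in rad, forces in N, time in s.
With the tool pointing down it reaches from about 0.275 to 0.75 m from the base axis. Payload 10.2 kg.
Tool frame: the origin (TCP) lies between the finger pads; the fingertips stand manip.nose_length ahead of it and the grasp point (between the pads) lies 6 mm ahead of it (manip.nose_length is the distance from the TCP to the fingertips, in m); z points along the fingers, y is the line along which they close (so a half turn about z gives the same grasp; the last joint's range is limited). The gripper opens to 88 mm and grips with 3 to 60 N. Pads are 18 mm wide; open, the fingers measure 123 mm over their backs; the gripper's body (75 mm by 187 mm) begins 45 mm behind the grasp point.
Start: joints at [-1.51, 0.313, 1.498, -0, 1.331, -0.223], TCP at [0.147, -0.504, 0.264] pointing down, gripper open.
Joint ranges: [-2.94, 2.94], [-0.97, 2.17], [0.19, 2.56], [-1.23, 4.37], [0.02, 3.11], [-2.88, 2.88]. Speed limits (rad/s): [2.39, 2.39, 3.01, 3.14, 3.14, 3.14].

## Interface

Orientations are given as [roll, pitch, yaw] about the fixed x, y, z axes, in that order (R = Rz(yaw) Ry(pitch) Rx(roll)).
In Python, from plant import manip gives the robot as it stands. The module is installed in compiled form; this text tells all that it offers.
- The arm moves only by the shell command python3 -m jog 'ROWS' [FORCE]. ROWS is JSON, a list that holds one entry, the list of rows, each a list of 7 numbers: the turn, a rotation vector about the tool's x, y, z in rad, then the shift along the tool's x, y, z in m, then the gripper command: -1 is fully open, 1 is shut, values between are in proportion. In form: [[[rx, ry, rz, tx, ty, tz, gripper], ...]]. A call has 1 to 8 rows; each row shifts and turns the commanded pose from where the row before left it, along the tool's axes as they then stand; what a row does not reach is not made up. A row lasts 1/8 s, in which the tool goes at most 62.5 mm and 10.7 degrees, less where a joint would pass 70% of its speed; a pose out of reach is approached as far as the arm can. A call with a gripper value outside its range is refused whole. The fingers move at their own pace and stop on an object; FORCE is the grip in N (left out, the last holds). Time passes only in rows, so rows that do not move let the fingers close. It gives the time, the measured TCP pose, the force, the opening and the grip force at its end, in the units of the state.
- manip.read_state(): the state, without advancing time (a new reading comes with each control period).
- manip.camera(name): name is "side" or "top" or "wrist"; returns (picture, depth): 480x640x3 uint8, red, green, blue; 480x640 float32, m along the optical axis (not along the pixel's ray), 0 where there is no reading.
- manip.camera_model(name): a dict with "intrinsics" (3x3 intrinsics, pixels), "origin" and "orientation" of the camera in the world. Camera axes: x right, y up, looking along -z (the intrinsics and any distortion apply to the point x, -y, -z); pixel columns grow to the right and rows downward; lengths in m; the calibration is good to about 2 mm. The wrist camera is an equidistant fisheye: a pixel r from the principal point sees the ray r / f radians off the axis. A picture is of the moment at which its call begins: read the wrist's pose just before it. camera_model takes no time and is no camera call; for the wrist camera it gives the pose at the moment of the call.
- manip.sign_off(): hands the job in; it is judged then, once.
Trained networks look in the newest picture that a camera, given by its name, has taken for a name from the list of things; names that differ only in an ending like _2 or _b are one class to them, and where a whole thing is asked for, a point or a joint stands for the part that bears it (a point fixed in the world has none). Each returns a list of dicts, best first, with "p" (0 to 1); they miss things now and then, are a little off and sometimes report something else, mostly with a low value. They report only what shows in the picture. A call takes as long as a camera call.
- manip.boxes_of(camera, name): "at" ([column, row] in pixels, amid what is visible of it).
- manip.silhouettes(camera, name): "pixels" (480x640 bool, what is visible of it) and "at" ([column, row] in pixels, amid what is visible of it).
The state is a dict: "t": time; "joint_pos": joint angles; "qvel": joint speeds; "joint_efforts": joint torques, N m; "eef_pos": TCP position; "tcp_rot": TCP orientation; "contact_force": force on the tool from outside, world axes, zero at the start; "wrist_torque": the same for the moment, N m; "finger_gap": opening from 0.0 (shut) to 1.0 (fully open); "gripper_force": force on a finger pad.
Only numpy, scipy, OpenCV 4.12 (cv2) and the standard library are available. Lean on these libraries where they do the work, as an engineer would, in place of code of your own. Each camera call takes 0.05 s, during which the arm holds its last target. There are 200 camera calls.

## Working session

There is one attempt and no reset: what is moved stays moved. The work goes in short steps, Python scripts to look and compute and a shell command to move; the robot and the scene stay as the last step left them, time stands still between calls to the robot, and variables do not carry over. Pictures are saved under pics/ and viewed, at most 10 in all, crops included, and the job is handed in when it is done.

```bash
mkdir -p pics; cat > h.py <<'E'
import numpy as np, cv2
from plant import manip
from scipy.spatial.transform import Rotation as R
def cam(n):
    m=manip.camera_model(n); p,d=manip.camera(n); return m,p,d
def Rm(m):
    o=np.array(m["orientation"]); return o if o.shape==(3,3) else R.from_euler('xyz',o).as_matrix()
def unproj(m,u,v,d,fish=False):
    K=np.array(m["intrinsics"]); u=np.asarray(u,float);v=np.asarray(v,float)
    a=(u-K[0,2])/K[0,0]; b=(v-K[1,2])/K[1,1]
    if fish:
        r=np.hypot(a,b)+1e-9; s=np.tan(r)/r; a=a*s;b=b*s
    P=np.stack([a*d,-b*d,-d*np.ones_like(a)],-1)
    return P@Rm(m).T+np.array(m["origin"])
def save(n,p): cv2.imwrite('pics/'+n,p[:,:,::-1])
E
python3 - <<'E'
from h import *
print(manip.read_state(), manip.nose_length)
for n in ["top","side"]:
    m,p,d=cam(n); save(n+'1.png',p); print(n,m)
    for k in ["rod","rod_rest","axis","entry_mouth","carriage_mouth","carriage","caliper","screwdriver","cutters"]:
        s=manip.silhouettes(n,k)
        for q in s[:2]:
            vv,uu=np.nonzero(q["pixels"]&(d>0))
            P=unproj(m,uu,vv,d[vv,uu])
            print(k,round(q["p"],2),np.round(q["at"]),len(uu),np.median(P,0).round(3),P.min(0).round(3),P.max(0).round(3))
E
```

```text
{'t': 0.0, 'joint_pos': array([-1.51039552e+00,  3.13450266e-01,  1.49841585e+00, -3.58948527e-05,
        1.33099411e+00, -2.23413025e-01]), 'qvel': array([ 0.00104348,  0.00074976,  0.00065407,  0.00110434,  0.00095587,
       -0.00065092]), 'joint_efforts': array([-1.10103687e-03, -4.02210760e+01, -2.52272344e+01,  6.93800510e-02,
        3.52872501e-02, -8.52454764e-05]), 'eef_pos': array([ 0.1469711 , -0.50379061,  0.2631689 ]), 'tcp_rot': array([-3.14034886e+00, -2.46852082e-04,  2.83822224e-01]), 'contact_force': array([-0.23677996, -0.42697657, -0.25893077]), 'wrist_torque': array([-0.0536567 ,  0.01729288,  0.00432516]), 'gripper_force': 0.0, 'finger_gap': 1.0000755693700962} 0.025
top {'intrinsics': array([[522.19771767,   0.        , 309.10216181],
       [  0.        , 522.19771767, 242.10334848],
       [  0.        ,   0.        ,   1.        ]]), 'origin': array([ 0.41311402, -0.02504629,  1.41250348]), 'orientation': array([ 0.09495503,  0.00578849, -1.57110603])}
rod 0.72 [392. 187.] 117 [ 0.704 -0.244  0.009] [ 0.689 -0.261 -0.006] [ 0.722 -0.229  0.017]
rod 0.52 [3
[... 1580 characters left out ...]
[ 0.502  0.058 -0.   ] [0.608 0.475 0.077]
entry_mouth 0.35 [275. 231.] 198 [0.398 0.184 0.01 ] [0.375 0.046 0.002] [0.424 0.278 0.018]
carriage_mouth 0.67 [324. 219.] 156 [0.557 0.142 0.066] [0.52  0.131 0.055] [0.595 0.176 0.073]
carriage 0.48 [321. 218.] 124 [0.557 0.143 0.066] [0.52  0.131 0.056] [0.592 0.174 0.073]
caliper 0.7 [272. 231.] 236 [0.398 0.188 0.01 ] [ 0.372  0.046 -0.   ] [0.431 0.294 0.018]
screwdriver 0.58 [277. 344.] 328 [ 0.433 -0.511  0.02 ] [ 0.38  -0.549 -0.   ] [ 0.535 -0.467  0.039]
cutters 0.6 [357. 313.] 349 [ 0.608 -0.38   0.012] [ 0.586 -0.445  0.   ] [ 0.662 -0.305  0.017]
cutters 0.21 [323. 219.] 148 [0.558 0.142 0.066] [0.521 0.131 0.055] [0.595 0.174 0.073]
```

View pics/top1.png

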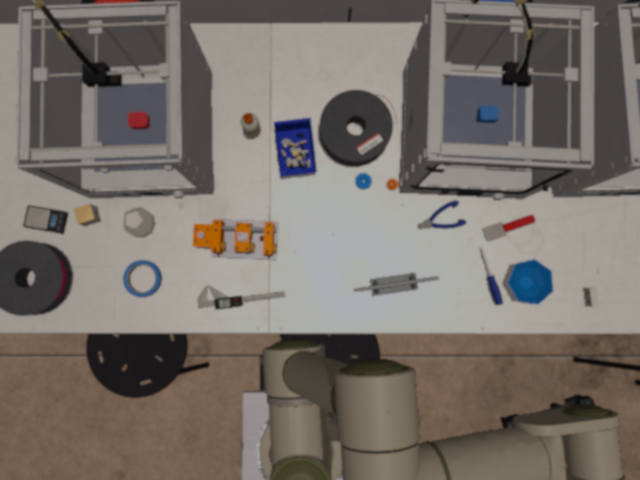

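View pics/side1.png

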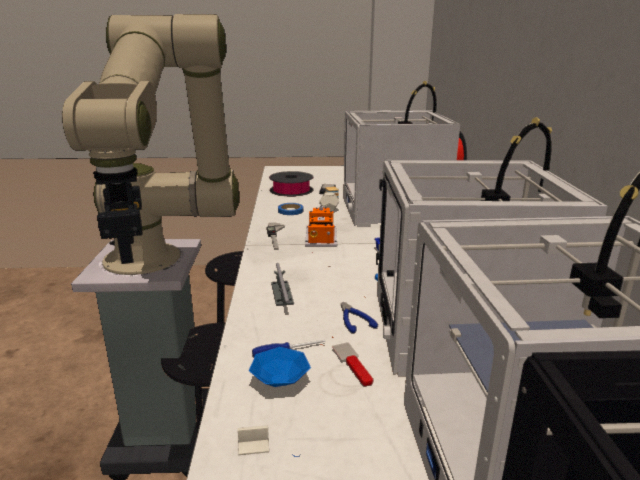

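The top view shows the rod running from (355,290) to (439,278) in its rest. The axis is at about (235,238), with the bushings facing right. The screwdriver (490,275) and cutters (442,215) are clear of the rod's right end. Next I fit lines to the rod and axis.

```bash
cat >> h.py <<'E'
def delta(pos,rpy,n=1):
    """tool-frame shift and turn from current pose to target"""
    s=manip.read_state(); A=R.from_euler('xyz',s["tcp_rot"]); B=R.from_euler('xyz',rpy)
    return (A.inv()*B).as_rotvec().round(4), A.inv().apply(np.array(pos)-s["eef_pos"]).round(4)
def line(P):
    c=P.mean(0); v=np.linalg.svd(P-c,full_matrices=False)[2][0]; return c, v*np.sign(v[1])
E
python3 - <<'E'
from h import *
m,p,d=cam("top")
for k in ["rod","axis"]:
    for q in manip.silhouettes("top",k):
        vv,uu=np.nonzero(q["pixels"]&(d>0)); P=unproj(m,uu,vv,d[vv,uu])
        if k=="rod":
            P=P[(P[:,2]>.03)&(P[:,2]<.056)]
            if len(P)<50: continue
            c,v=line(P); t=(P-c)@v
            print("rod",c.round(4),v.round(3),t.min(),t.max(), c+v*t.min(), c+v*t.max())
        else:
            r=cv2.minAreaRect(P[P[:,2]>.045][:,:2].astype(np.float32)); print("axis top",r)
            r=cv2.minAreaRect(P[:,:2].astype(np.float32)); print("axis all",r)
print(delta([.46,-.33,.2],[np.pi,0,1.76]))
E
```

```text
rod [ 0.4337 -0.2465  0.0427] [-0.145  0.989  0.003] -0.10900077254567474 0.10547428499316197 [ 0.44946049 -0.35432806  0.04238765] [ 0.41842609 -0.14211128  0.04306116]
(array([ 0.    , -0.    , -1.4763]), array([ 0.3492, -0.0794,  0.0637]))
```

```bash
python3 -m jog '[[[0,0,0,0.05,-0.011,0.005,-1],[0,0,0,0.05,-0.011,0.005,-1],[0,0,0,0.05,-0.011,0.005,-1],[0,0,0,0.05,-0.011,0.005,-1],[0,0,0,0.05,-0.011,0.005,-1],[0,0,0,0.05,-0.011,0.005,-1],[0,0,0,0.04,-0.011,0.005,-1],[0,0,0,0,0,0,-1]]]' 60
python3 -m jog '[[[0,0,-0.179,0,0,0,-1],[0,0,-0.179,0,0,0,-1],[0,0,-0.179,0,0,0,-1],[0,0,-0.179,0,0,0,-1],[0,0,-0.179,0,0,0,-1],[0,0,-0.179,0,0,0,-1],[0,0,-0.179,0,0,0,-1],[0,0,-0.179,0,0,0,-1]]]'
python3 -m jog '[[[0,0,0,0,0,0,-1],[0,0,0,0,0,0,-1]]]'
python3 - <<'E'
from h import *
m,p,d=cam("wrist"); save("w1.png",p); print(m)
for k in ["rod","rod_rest"]:
  for q in manip.silhouettes("wrist",k):
    vv,uu=np.nonzero(q["pixels"]&(d>0)); P=unproj(m,uu,vv,d[vv,uu],True)
    print(k,q["p"],q["at"],np.median(P,0).round(3))
    if k=="rod":
        P=P[(P[:,2]>.03)&(P[:,2]<.056)]
        if len(P)>50:
            c,v=line(P); t=(P-c)@v; print(c.round(4),v.round(3),c+v*t.min(),c+v*t.max())
E
```

```text
t: 2.15
eef_pos: [0.4533, -0.3333, 0.2282]
tcp_rot: [-3.141, 0.0, 0.287]
contact_force: [0.1, -0.8, 1.0]
finger_gap: 1.003
gripper_force: 0.0
t: 3.15
eef_pos: [0.4509, -0.3357, 0.2289]
tcp_rot: [-3.141, 0.0, 1.721]
contact_force: [-0.1, 0.1, 0.1]
finger_gap: 0.999
gripper_force: 0.0
t: 3.4
eef_pos: [0.4514, -0.3353, 0.2288]
tcp_rot: [-3.142, 0.0, 1.712]
contact_force: [0.4, 0.7, 0.2]
finger_gap: 1.001
gripper_force: 0.0
{'intrinsics': array([[371.64829954,   0.        , 321.92638002],
       [  0.        , 371.64829954, 244.32713693],
       [  0.        ,   0.        ,   1.        ]]), 'origin': array([ 0.44066811, -0.26347736,  0.34979047]), 'orientation': array([-2.87872026e-01, -2.82426803e-04,  1.41937628e-01])}
rod 0.7 [316.1, 132.3] [ 0.435 -0.256  0.044]
[ 0.4352 -0.2545  0.0436] [-0.148  0.989  0.001] [ 0.45061185 -0.3573009   0.04349706] [ 0.41891474 -0.1459259   0.04380364]
rod_rest 0.67 [324.6, 115.7] [ 0.434 -0.245  0.008]
```

View pics/w1.png

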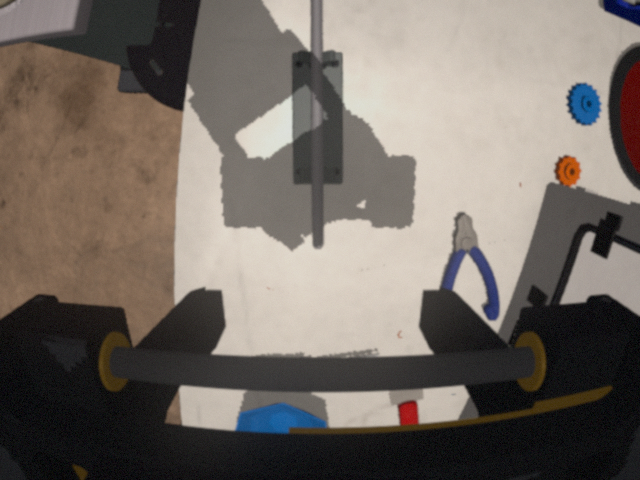

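The wrist picture shows the rod's right end at (318,246), clear of everything and lined up with the fingers. I'll descend and grip about 14 mm from the end.

```bash
python3 -m jog '[[[0,0,-0.006,-0.007,-0.004,0.045,-1],[0,0,0,0,0,0.045,-1],[0,0,0,0,0,0.045,-1],[0,0,0,0,0,0.03,-1],[0,0,0,0,0,0.018,-1],[0,0,0,0,0,0,-1],[0,0,0,0,0,0,-1],[0,0,0,0,0,0,-1]]]'
python3 -m jog '[[[0,0,0,0,0,0,0.3],[0,0,0,0,0,0,0.6],[0,0,0,0,0,0,1],[0,0,0,0,0,0,1],[0,0,0,0,0,0,1],[0,0,0,0,0,0,1],[0,0,0,0,0,0,1],[0,0,0,0,0,0,1]]]' 60
```

```text
t: 4.55
eef_pos: [0.4493, -0.3428, 0.0468]
tcp_rot: [3.141, 0.002, 1.722]
contact_force: [-0.4, -0.3, -0.1]
finger_gap: 1.003
gripper_force: 0.0
t: 5.55
eef_pos: [0.4489, -0.3424, 0.0457]
tcp_rot: [-3.142, -0.0, 1.722]
contact_force: [0.3, -0.8, 0.9]
finger_gap: 0.114
gripper_force: 0.0
```

```bash
python3 -m jog '[[[0,0,0,0,0,0,1],[0,0,0,0,0,0,1]]]' 60; python3 -m jog '[[[0,0,0,0,0,-0.02,1],[0,0,0,0,0,-0.03,1],[0,0,0,0,0,-0.04,1],[0,0,0,0,0,-0.04,1],[0,0,0,0,0,0,1],[0,0,0,0,0,0,1]]]'
python3 - <<'E'
from h import *
m,p,d=cam("wrist"); save("w2.png",p); s=manip.read_state(); print(s["eef_pos"],s["tcp_rot"])
for q in manip.silhouettes("wrist","rod"):
    vv,uu=np.nonzero(q["pixels"]&(d>0)); P=unproj(m,uu,vv,d[vv,uu],True)
    print(q["p"],q["at"],np.median(P,0).round(3))
    P=P[P[:,2]>.1]
    if len(P)>50:
        c,v=line(P); t=(P-c)@v; print(c.round(4),v.round(4),c+v*t.min(),c+v*t.max())
E
```

```text
t: 5.8
eef_pos: [0.4488, -0.3424, 0.0457]
tcp_rot: [-3.142, -0.0, 1.722]
contact_force: [-0.8, 0.4, 0.5]
finger_gap: 0.088
gripper_force: 58.6
t: 6.55
eef_pos: [0.4486, -0.342, 0.1746]
tcp_rot: [-3.141, -0.001, 1.722]
contact_force: [-0.5, 0.5, -0.7]
finger_gap: 0.088
gripper_force: 58.8
[ 0.44848771 -0.34194757  0.17426089] [-3.14027675e+00 -2.15339537e-03  1.72175905e+00]
0.94 [324.3, 170.8] [ 0.439 -0.281  0.172]
[ 0.439  -0.2824  0.1722] [-0.1496  0.9887 -0.009 ] [ 0.44974925 -0.35330588  0.17283317] [ 0.4298047  -0.22151922  0.17163011]
```

View pics/w2.png

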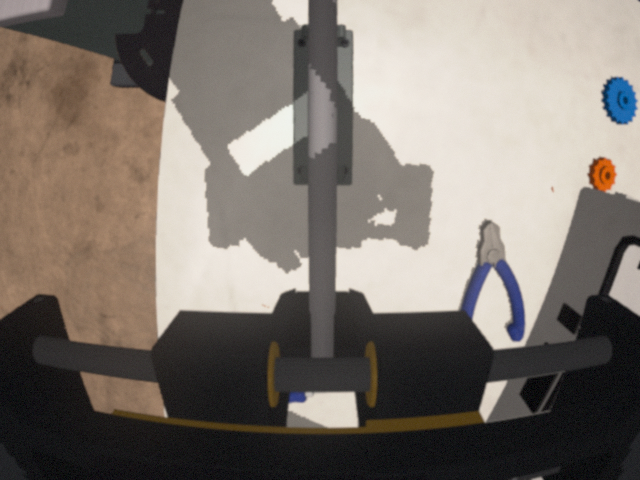

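The rod is gripped squarely. In the picture it runs from (322,357) straight up. Now I move it beside and above the axis to look down at the axis.

```bash
python3 -m jog '[[[0,0,0,0.0455,0.0097,-0.012,1],[0,0,0,0.0455,0.0097,-0.012,1],[0,0,0,0.0455,0.0097,-0.012,1],[0,0,0,0.0455,0.0097,-0.009,1],[0,0,0,0.0455,0.0097,0,1],[0,0,0,0.0455,0.0097,0,1],[0,0,0,0.0455,0.0097,0,1],[0,0,0,0.0455,0.0097,0,1]]]'
python3 -m jog '[[[0,0,0.05,0,0,0,1],[0,0,0.05,0,0,0,1],[0,0,0.051,0,0,0,1],[0,0,0,0,0,0,1],[0,0,0,0,0,0,1],[0,0,0,0,0,0,1]]]'
python3 - <<'E'
from h import *
for n in ["wrist","top"]:
    m,p,d=cam(n); save(n+"3.png",p)
    vv,uu=np.nonzero(d>0); P=unproj(m,uu,vv,d[vv,uu],n=="wrist")
    k=(P[:,0]>.48)&(P[:,0]<.63)&(P[:,1]>.03)&(P[:,1]<.31)&(P[:,2]<.1); P=P[k]
    np.save(n+"3.npy",P)
    print(n,len(P))
    for y in np.arange(.04,.30,.008):
        Q=P[(abs(P[:,1]-y)<.004)&(P[:,2]>.05)]
        if len(Q)>5: print(round(y,3),len(Q),np.percentile(Q[:,0],[1,99]).round(4),np.median(Q[:,2]).round(3))
    for nm in ["entry_mouth","carriage_mouth"]: print(nm,[(round(q["p"],2),q["at"]) for q in manip.boxes_of(n,nm)[:3]])
s=manip.read_state(); print(s["eef_pos"],s["tcp_rot"])
E
```

```text
t: 7.65
eef_pos: [0.4705, 0.0307, 0.2198]
tcp_rot: [-3.14, -0.001, 1.722]
contact_force: [0.7, 0.2, -0.3]
finger_gap: 0.084
gripper_force: 58.8
t: 8.4
eef_pos: [0.4708, 0.0291, 0.2205]
tcp_rot: [-3.141, -0.0, 1.571]
contact_force: [0.1, 0.5, -0.9]
finger_gap: 0.085
gripper_force: 58.8
wrist 32132
0.072 314 [0.5167 0.5913] 0.056
0.08 1000 [0.51   0.5934] 0.066
0.088 1119 [0.5104 0.5936] 0.066
0.096 1099 [0.5109 0.5936] 0.066
0.104 186 [0.5112 0.5799] 0.065
0.112 58 [0.573  0.5803] 0.051
0.12 54 [0.574 0.581] 0.051
0.128 233 [0.5188 0.583 ] 0.055
0.136 945 [0.5168 0.5917] 0.064
0.144 1013 [0.517  0.5916] 0.065
0.152 974 [0.5172 0.5918] 0.065
0.16 981 [0.5177 0.5926] 0.065
0.168 931 [0.5177 0.5927] 0.065
0.176 365 [0.5184 0.5921] 0.065
0.184 57 [0.5765 0.5842] 0.051
0.192 54 [0.5774 0.5841] 0.051
0.2 56 [0.5446 0.5849] 0.051
0.208 503 [0.5229 0.5995] 0.057
0.216 773 [0.5181 0.5996] 0.065
0.224 16 [0.5903 0.6002] 0.066
entry_mouth [(0.79, [415.5, 86.4])]
carriage_mouth [(0.75, [428.1, 80.6])]
top 3753
0.08 6 [0.5601 0.5795] 0.064
0.088 44 [0.5604 0.5944] 0.066
0.096 35 [0.5633 0.5941] 0.065
0.128 6 [0.575  0.5803] 0.05
0.136 55 [0.5462 0.5916] 0.063
0.144 71 [0.528  0.5915] 0.066
0.152 89 [0.518  0.5918] 0.066
0.16 88 [0.5185 0.5917] 0.065
0.168 88 [0.5186 0.5918] 0.066
0.176 46 [0.5186 0.5905] 0.064
0.208 29 [0.5245 0.5972] 0.057
0.216 115 [0.5168 0.5995] 0.064
0.224 102 [0.5167 0.5997] 0.066
0.232 99 [0.5168 0.5992] 0.065
0.24 69 [0.522  0.5869] 0.061
0.248 65 [0.5297 0.5867] 0.06
0.256 77 [0.5322 0.5898] 0.06
0.264 73 [0.5318 0.5899] 0.062
0.272 62 [0.5319 0.5899] 0.061
0.28 69 [0.5318 0.59  ] 0.061
0.288 13 [0.5321 0.5822] 0.06
entry_mouth [(0.71, [227.4, 231.9])]
carriage_mouth []
[0.47082989 0.0291223  0.22072481] [-3.14155542e+00 -8.33073627e-06  1.57084802e+00]
```

View pics/wrist3.png

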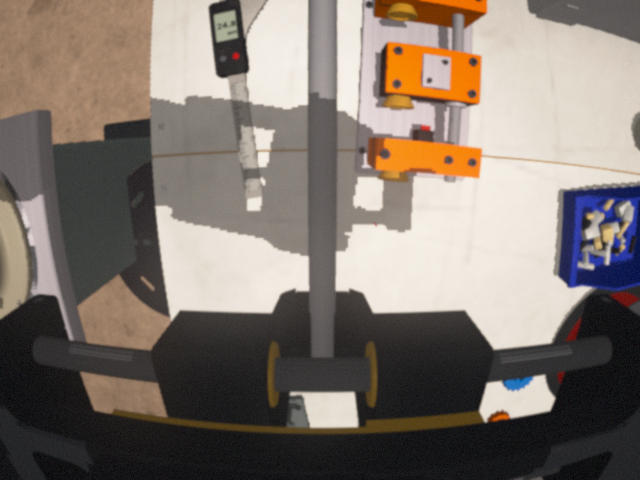

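The wrist view shows the right block at (425,158), the carriage at (430,75), and the bell mouths at (395,175) and (400,100). The axis is turned about -0.049 rad, so the bore line is x ≈ 0.5278 + 0.049·(y − 0.089). I'll go to a pose short of the mouth and check the rod fit.

```bash
python3 -m jog '[[[0,0,0,-0.03,0,0,1],[0,0,0,-0.035,0.005,0,1],[0,0,0,-0.035,0.009,0,1],[0,0,0,-0.035,0.01,0.02,1],[0,0,0,-0.035,0.01,0.04,1],[0,0,0,-0.038,0.01,0.04,1],[0,0,0.049,0,0,0,1],[0,0,0,0,0,0,1]]]'
python3 -m jog '[[[0,0,0,0,0,0,1],[0,0,0,0,0,0,1]]]'
python3 - <<'E'
from h import *
s=manip.read_state();m,p,d=cam("wrist"); print(s["eef_pos"],s["tcp_rot"])
for q in manip.silhouettes("wrist","rod")[:1]:
    K=q["pixels"]&(d>0); K=cv2.erode(K.astype(np.uint8),np.ones((1,9)))>0
    vv,uu=np.nonzero(K); P=unproj(m,uu,vv,d[vv,uu],True)
    P=P[(P[:,2]>s["eef_pos"][2]-.04)&(P[:,1]>s["eef_pos"][1]+.02)]
    c,v=line(P); t=(P-c)@v; print(q["p"],c.round(4),v.round(4),c+v*t.min(),c+v*t.max())
m,p,d=cam("top"); save("top4.png",p); m2,p2,d=cam("side"); save("side4.png",p2)
cv2.imwrite("pics/c4.png",np.hstack([cv2.resize(p[190:290,200:320],(400,333)),cv2.resize(p2[190:290,260:380],(400,333))])[:,:,::-1])
E
```

```text
t: 9.7
eef_pos: [0.5148, -0.1791, 0.1204]
tcp_rot: [-3.141, -0.0, 1.522]
contact_force: [0.0, -0.3, 0.0]
finger_gap: 0.087
gripper_force: 58.8
t: 9.95
eef_pos: [0.515, -0.1786, 0.1212]
tcp_rot: [3.141, 0.0, 1.523]
contact_force: [0.5, 0.8, 0.3]
finger_gap: 0.088
gripper_force: 58.8
[ 0.51499452 -0.17857077  0.12123821] [3.14081012e+00 4.63559515e-04 1.52295201e+00]
0.83 [ 0.5181 -0.1071  0.119 ] [ 0.0477  0.9988 -0.011 ] [ 0.51560766 -0.15870237  0.11954404] [ 0.52043666 -0.05750779  0.11842516]
```

View pics/c4.png

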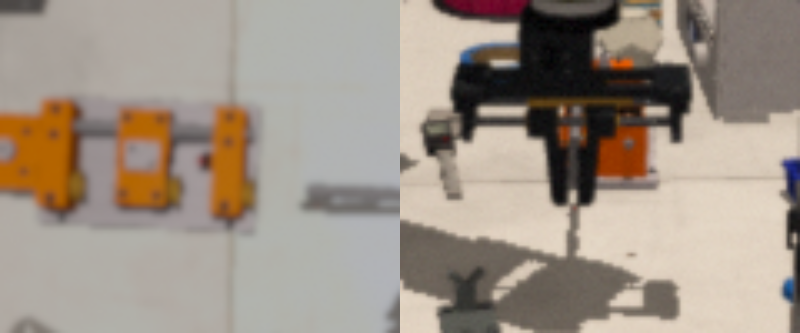

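The crop shows the rod tip at (305,197) left panel, in line with the right-hand bell mouth at (250,200). The rod droops 0.010 rad, so I level it, lower to bore height and check again.

```bash
python3 -m jog '[[[0,0.01,0,0,0,0.03,1],[0,0,0,0,0,0.025,1],[0,0,0,0,0,0.014,1],[0,0,0,0,0,0,1],[0,0,0,0,0,0,1],[0,0,0,0,0,0,1]]]'
python3 - <<'E'
from h import *
s=manip.read_state();m,p,d=cam("wrist"); print(s["eef_pos"],s["tcp_rot"])
for q in manip.silhouettes("wrist","rod")[:1]:
    K=q["pixels"]&(d>0); K=cv2.erode(K.astype(np.uint8),np.ones((1,9)))>0
    vv,uu=np.nonzero(K); P=unproj(m,uu,vv,d[vv,uu],True)
    P=P[(P[:,2]>s["eef_pos"][2]-.04)&(P[:,1]>s["eef_pos"][1]+.02)]
    c,v=line(P); t=(P-c)@v; print(q["p"],c.round(4),v.round(4))
m,p,d=cam("top")
vv,uu=np.nonzero(d>0); P=unproj(m,uu,vv,d[vv,uu])
k=(abs(P[:,0]-.525)<.03)&(P[:,1]>-.1)&(P[:,1]<.12)&(P[:,2]>.03)&(P[:,2]<.06); P=P[k]
for y in np.arange(-.1,.12,.01):
    Q=P[abs(P[:,1]-y)<.005]
    if len(Q): print(y.round(3),len(Q),Q.mean(0).round(4),Q[:,2].max().round(4))
cv2.imwrite("pics/c5.png",cv2.resize(p[190:290,200:320],(600,500))[:,:,::-1])
E
```

```text
t: 10.9
eef_pos: [0.5153, -0.1787, 0.0526]
tcp_rot: [3.14, -0.009, 1.522]
contact_force: [0.2, -0.3, -0.2]
finger_gap: 0.087
gripper_force: 58.8
[ 0.51525044 -0.17866826  0.05258116] [ 3.14025304 -0.00924615  1.52191269]
0.71 [ 0.5184 -0.1072  0.0509] [ 0.0482  0.9988 -0.0013]
-0.1 8 [ 0.5183 -0.0968  0.0476] 0.0513
-0.09 13 [ 0.5183 -0.0898  0.0486] 0.0563
-0.08 15 [ 0.518  -0.0807  0.0501] 0.0552
-0.07 12 [ 0.5195 -0.0706  0.0489] 0.0566
-0.06 15 [ 0.5207 -0.0599  0.048 ] 0.054
-0.05 16 [ 0.5209 -0.0497  0.0487] 0.0523
-0.04 16 [ 0.5208 -0.0392  0.0494] 0.0542
-0.03 12 [ 0.5209 -0.03    0.0492] 0.0547
-0.02 14 [ 0.5214 -0.0212  0.0498] 0.0547
-0.01 14 [ 0.523  -0.01    0.0489] 0.0557
-0.0 16 [5.235e-01 1.000e-04 4.960e-02] 0.057
0.01 16 [0.5235 0.0106 0.0501] 0.0546
0.02 14 [0.5234 0.0205 0.0502] 0.0554
0.03 1 [0.5279 0.0252 0.0444] 0.0444
0.07 27 [0.5265 0.0719 0.0503] 0.0598
0.08 18 [0.5292 0.0785 0.0492] 0.0585
0.09 8 [0.53   0.0905 0.0499] 0.0595
0.1 6 [0.5339 0.1013 0.047 ] 0.0591
0.11 6 [0.5512 0.109  0.0364] 0.0391
```

View pics/c5.png

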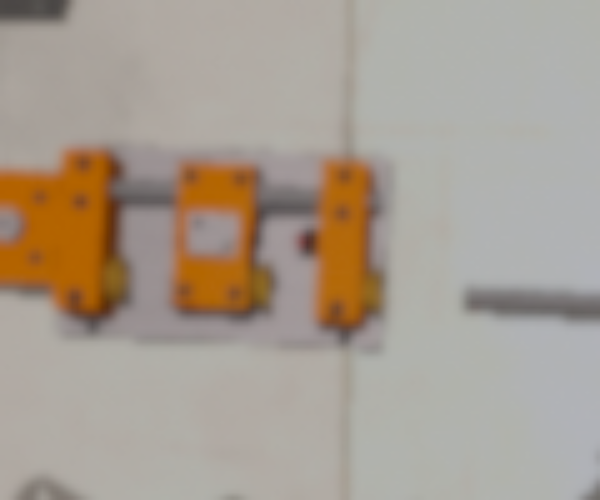

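The rod tip at (470,300) points straight at the mouth at (372,292). Tip y is about 0.026 and the mouth about 0.066. I feed in gently.

```bash
python3 -m jog '[[[0,0,0,0.01,0,0,1],[0,0,0,0.01,0,0,1],[0,0,0,0.008,0,0,1],[0,0,0,0.006,0,0,1],[0,0,0,0.006,0,0,1],[0,0,0,0.005,0,0,1],[0,0,0,0.005,0,0,1],[0,0,0,0,0,0,1]]]'
python3 -m jog '[[[0,0,0,0.005,0,0,1],[0,0,0,0.005,0,0,1],[0,0,0,0.005,0,0,1],[0,0,0,0,0,0,1]]]'
python3 -c "
from h import *
s=manip.read_state();print(s['contact_force'],s['wrist_torque'],s['eef_pos'])"
```

```text
t: 12.05
eef_pos: [0.5173, -0.1283, 0.0522]
tcp_rot: [-3.142, -0.01, 1.522]
contact_force: [0.7, 0.1, -2.0]
finger_gap: 0.082
gripper_force: 58.8
t: 12.55
eef_pos: [0.518, -0.1131, 0.0524]
tcp_rot: [-3.142, -0.01, 1.522]
contact_force: [0.4, 0.0, -0.4]
finger_gap: 0.087
gripper_force: 58.8
[ 4.20415293e-01  1.94930772e-04 -3.69253961e-01] [-0.07596259 -0.10752574  0.04678661] [ 0.51804087 -0.11314745  0.05238039]
```

The tip is about 26 mm past the mouth with almost no force. I continue into the carriage.

```bash
python3 -m jog '[[[0,0,0,0.006,0,0,1],[0,0,0,0.006,0,0,1],[0,0,0,0.006,0,0,1],[0,0,0,0.006,0,0,1],[0,0,0,0.005,0,0,1],[0,0,0,0.005,0,0,1],[0,0,0,0,0,0,1]]]'
python3 -c "
from h import *
s=manip.read_state();print(s['contact_force'],s['wrist_torque'],s['eef_pos'])"
python3 -m jog '[[[0,0,0,0.005,0,0,1],[0,0,0,0.005,0,0,1],[0,0,0,0.005,0,0,1],[0,0,0,0.005,0,0,1],[0,0,0,0,0,0,1]]]'
python3 - <<'E'
from h import *
s=manip.read_state();print(s['contact_force'],s['wrist_torque'],s['eef_pos'])
m,p,d=cam("wrist"); save("w6.png",p)
vv,uu=np.nonzero(d>0); P=unproj(m,uu,vv,d[vv,uu],True)
k=(P[:,0]>.48)&(P[:,0]<.63)&(P[:,1]>.03)&(P[:,1]<.31)&(P[:,2]<.1)&(P[:,2]>.05); P=P[k]
for y in np.arange(.06,.24,.006):
    Q=P[abs(P[:,1]-y)<.003]
    if len(Q)>20: print(y.round(3),len(Q),np.percentile(Q[:,0],[1,99]).round(4),np.median(Q[:,2]).round(4))
E
```

```text
t: 13.42
eef_pos: [0.5197, -0.0793, 0.0527]
tcp_rot: [-3.142, -0.01, 1.522]
contact_force: [0.1, -0.2, 0.2]
finger_gap: 0.086
gripper_force: 58.8
[ 0.05462563 -0.24398487  0.20539205] [-0.08249669 -0.08443735 -0.03971943] [ 0.5197303  -0.07928653  0.05270992]
t: 14.05
eef_pos: [0.5207, -0.0592, 0.0529]
tcp_rot: [-3.142, -0.01, 1.522]
contact_force: [0.4, 0.6, -0.3]
finger_gap: 0.083
gripper_force: 58.8
[ 0.40910943  0.61562833 -0.26311456] [-0.10459342 -0.0667794   0.03248542] [ 0.52070761 -0.05922363  0.05292471]
0.06 242 [0.5225 0.5304] 0.0512
```

View pics/w6.png

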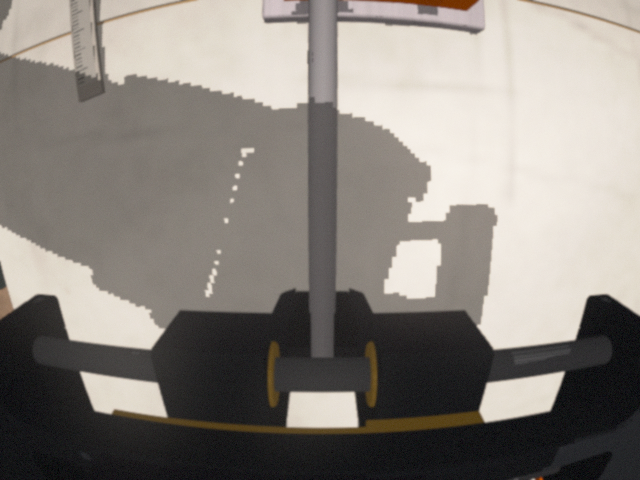

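The picture shows the rod running straight to the plate edge near (322,20), so it is still in line. Force is nearly zero with the tip about 25 mm past the carriage mouth. I continue, trimming z slightly because the levelling tilt makes each feed climb.

```bash
python3 -m jog '[[[0,0,0,0.006,0,0.0003,1],[0,0,0,0.006,0,0.0003,1],[0,0,0,0.006,0,0.0002,1],[0,0,0,0.006,0,0.0002,1],[0,0,0,0.006,0,0.0001,1],[0,0,0,0,0,0,1]]]'
python3 -c "
from h import *
s=manip.read_state();print(s['contact_force'],s['wrist_torque'],s['eef_pos'])"
python3 -m jog '[[[0,0,0,0.005,0,0,1],[0,0,0,0.005,0,0.0001,1],[0,0,0,0.005,0,0.0001,1],[0,0,0,0.005,0,0.0001,1],[0,0,0,0,0,0,1]]]'
python3 - <<'E'
from h import *
s=manip.read_state();print(s['contact_force'],s['wrist_torque'],s['eef_pos'])
m,p,d=cam("top"); save("t7.png",p)
vv,uu=np.nonzero(d>0); P=unproj(m,uu,vv,d[vv,uu])
k=(P[:,0]>.54)&(P[:,0]<.575)&(P[:,1]>.1)&(P[:,1]<.31)&(P[:,2]<.1)&(P[:,2]>.057); P=P[k]
print(np.histogram(P[:,1],np.arange(.1,.25,.006)))
E
```

```text
t: 14.85
eef_pos: [0.5221, -0.0292, 0.0521]
tcp_rot: [-3.142, -0.01, 1.522]
contact_force: [-0.5, -0.4, -0.9]
finger_gap: 0.086
gripper_force: 58.8
[-0.5476798  -0.41275648 -0.86373209] [-0.07135811 -0.01807337  0.00299859] [ 0.52214453 -0.02919535  0.05210609]
t: 15.48
eef_pos: [0.5231, -0.0093, 0.052]
tcp_rot: [-3.142, -0.01, 1.522]
contact_force: [0.6, 0.5, -0.6]
finger_gap: 0.082
gripper_force: 58.8
[ 0.5537261   0.46989809 -0.58739832] [-0.05421224 -0.04894285  0.03033073] [ 0.52314175 -0.00929956  0.05202172]
(array([ 0,  0,  0,  0,  0,  3, 36, 26, 30, 35, 26, 27, 20,  0,  0,  0,  0,
        0, 10, 34, 28, 29, 27, 31]), array([0.1  , 0.106, 0.112, 0.118, 0.124, 0.13 , 0.136, 0.142, 0.148,
       0.154, 0.16 , 0.166, 0.172, 0.178, 0.184, 0.19 , 0.196, 0.202,
       0.208, 0.214, 0.22 , 0.226, 0.232, 0.238, 0.244]))
```

The carriage has not moved and forces are near zero. The left socket mouth comes next.

```bash
python3 -m jog '[[[0,0,0,0.005,0,0,1],[0,0,0,0.005,0,0.0001,1],[0,0,0,0.005,0,0,1],[0,0,0,0.005,0,0.0001,1],[0,0,0,0.004,0,0,1],[0,0,0,0,0,0,1]]]'
python3 -m jog '[[[0,0,0,0.002,0,0,1],[0,0,0,0.002,0,0,1],[0,0,0,0.002,0,0,1],[0,0,0,0,0,0,1],[0,0,0,0,0,0,1]]]'
python3 -c "
from h import *
s=manip.read_state();print(s['contact_force'],s['wrist_torque'],s['eef_pos'])"
```

```text
t: 16.27
eef_pos: [0.5243, 0.0146, 0.052]
tcp_rot: [-3.142, -0.01, 1.522]
contact_force: [0.0, -0.3, -0.6]
finger_gap: 0.088
gripper_force: 58.8
t: 16.9
eef_pos: [0.5246, 0.0203, 0.0521]
tcp_rot: [3.142, -0.01, 1.522]
contact_force: [-0.1, -0.1, -0.2]
finger_gap: 0.083
gripper_force: 58.8
[-0.13342729 -0.11042472 -0.20306003] [-0.08288977 -0.05175359 -0.02069838] [0.52463049 0.02027632 0.0521224 ]
```

```bash
python3 -m jog '[[[0,0,0,0.001,0,0,1],[0,0,0,0.001,0,0,1],[0,0,0,0.001,0,0,1],[0,0,0,0,0,0,1]]]'
python3 -m jog '[[[0,0,0,0.001,0,0,1],[0,0,0,0.001,0,0,1],[0,0,0,0,0,0,1]]]'
python3 -m jog '[[[0,0,0,0.001,0,0,1],[0,0,0,0.001,0,0,1],[0,0,0,0,0,0,1]]]'
```

```text
t: 17.4
eef_pos: [0.5248, 0.0234, 0.0521]
tcp_rot: [-3.142, -0.01, 1.522]
contact_force: [-0.6, -0.6, -0.7]
finger_gap: 0.087
gripper_force: 58.8
t: 17.77
eef_pos: [0.5248, 0.0254, 0.0521]
tcp_rot: [-3.142, -0.01, 1.522]
contact_force: [-0.2, 0.3, 0.1]
finger_gap: 0.084
gripper_force: 58.8
t: 18.15
eef_pos: [0.5249, 0.0274, 0.0522]
tcp_rot: [3.142, -0.01, 1.522]
contact_force: [0.1, 0.2, -0.7]
finger_gap: 0.085
gripper_force: 58.8
```

```bash
python3 -m jog '[[[0,0,0,0.001,0,0,1],[0,0,0,0.001,0,0,1],[0,0,0,0,0,0,1]]]'
python3 -m jog '[[[0,0,0,0.001,0,0,1],[0,0,0,0.001,0,0,1],[0,0,0,0,0,0,1]]]'
python3 -m jog '[[[0,0,0,0.001,0,0,1],[0,0,0,0.001,0,0,1],[0,0,0,0,0,0,1]]]'
```

```text
t: 18.52
eef_pos: [0.5253, 0.0281, 0.0523]
tcp_rot: [3.141, -0.008, 1.522]
contact_force: [0.2, -9.4, -1.4]
finger_gap: 0.088
gripper_force: 58.8
t: 18.9
eef_pos: [0.5257, 0.0285, 0.0525]
tcp_rot: [3.14, -0.005, 1.522]
contact_force: [-1.3, -20.4, -0.3]
finger_gap: 0.085
gripper_force: 58.8
t: 19.27
eef_pos: [0.5262, 0.0289, 0.0527]
tcp_rot: [3.139, -0.003, 1.523]
contact_force: [-2.1, -32.6, -0.6]
finger_gap: 0.086
gripper_force: 58.7
```

Firm contact came at TCP y ≈ 0.0278. I ease the push and check against the geometry that it is the socket bottom: block faces, standing-out length and carriage position.

```bash
python3 -m jog '[[[0,0,0,-0.004,0,0,1],[0,0,0,0,0,0,1],[0,0,0,0,0,0,1]]]'
python3 - <<'E'
from h import *
u=np.array([.049,.9988]); 
for n in ["wrist3","top3"]:
    P=np.load(n+".npy"); a=P[:,:2]@u; 
    K=(P[:,2]>.06)
    h,e=np.histogram(a[K],np.arange(.085,.27,.002)); print(n,[(round(x,3),int(c)) for x,c in zip(e,h) if c>3 ])
s=manip.read_state(); print(s["eef_pos"], s["eef_pos"][:2]@u, s["contact_force"])
m,p,d=cam("wrist"); vv,uu=np.nonzero(d>0); P=unproj(m,uu,vv,d[vv,uu],True)
print("wrist now"); a=P[:,:2]@u; K=(P[:,2]>.06)&(P[:,2]<.075)&(P[:,0]>.52)&(P[:,0]<.6)&(a>.07)&(a<.3)
h,e=np.histogram(a[K],np.arange(.085,.27,.002)); print([(round(x,3),int(c)) for x,c in zip(e,h) if c>3])
K=(abs(P[:,0]-.5265)<.004)&(a>.05)&(a<.12)&(P[:,2]>.03)&(P[:,2]<.08)
for y in np.arange(.05,.12,.003):
    Q=P[K&(abs(a-y)<.0015)]
    if len(Q)>3: print(y.round(3),len(Q),np.percentile(Q[:,2],95).round(4))
save("w8.png",p)
E
```

```text
t: 19.65
eef_pos: [0.5253, 0.0281, 0.0523]
tcp_rot: [3.141, -0.008, 1.522]
contact_force: [-0.2, -11.8, -0.4]
finger_gap: 0.085
gripper_force: 58.8
wrist3 [(np.float64(0.103), 196), (np.float64(0.105), 269), (np.float64(0.107), 273), (np.float64(0.109), 274), (np.float64(0.111), 273), (np.float64(0.113), 276), (np.float64(0.115), 276), (np.float64(0.117), 275), (np.float64(0.119), 281), (np.float64(0.121), 271), (np.float64(0.123), 276), (np.float64(0.125), 276), (np.float64(0.127), 80), (np.float64(0.161), 158), (np.float64(0.163), 249), (np.float64(0.165), 256), (np.float64(0.167), 248), (np.float64(0.169), 255), (np.float64(0.171), 238), (np.float64(0.173), 249), (np.float64(0.175), 230), (np.float64(0.177), 242), (np.float64(0.179), 245), (np.float64(0.181), 232), (np.float64(0.183), 242), (np.float64(0.185), 238), (np.float64(0.187), 241), (np.float64(0.189), 231), (np.float64(0.191), 250), (np.float64(0.193), 237), (np.float64(0.195), 208), (np.float64(0.197), 220), (np.float64(0.199), 232), (np.float64(0.201), 108), (np.float64(0.237), 15), (np.float64(0.239), 292), (np.float6
[... 1625 characters left out ...]
(0.121), 1570), (np.float64(0.123), 1582), (np.float64(0.125), 1583), (np.float64(0.127), 392), (np.float64(0.161), 1462), (np.float64(0.163), 1419), (np.float64(0.165), 1449), (np.float64(0.167), 1257), (np.float64(0.169), 620), (np.float64(0.171), 285), (np.float64(0.173), 146), (np.float64(0.175), 35)]
0.05 64 0.0521
0.053 124 0.0519
0.056 141 0.0518
0.059 197 0.0723
0.062 227 0.0722
0.065 162 0.052
0.068 164 0.052
0.071 161 0.052
0.074 164 0.0519
0.077 179 0.052
0.08 175 0.052
0.083 181 0.0519
0.086 188 0.0519
0.089 191 0.0518
0.092 117 0.052
0.095 155 0.0596
0.098 249 0.0586
0.101 137 0.0571
0.104 200 0.067
0.107 281 0.067
0.11 276 0.067
0.113 286 0.0671
0.116 272 0.0672
0.119 250 0.067
```

View pics/w8.png

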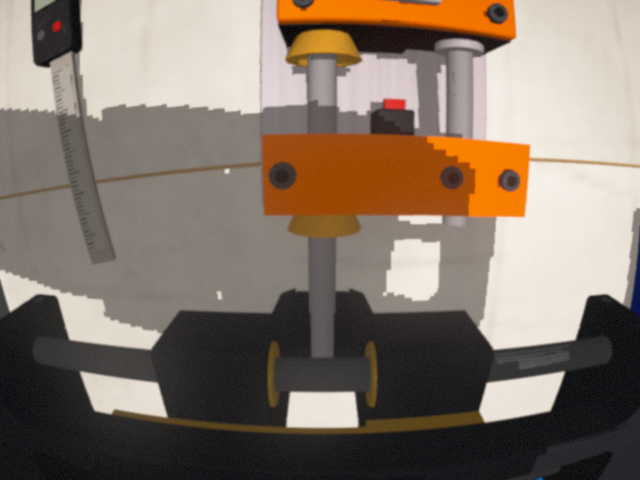

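The rod passes through both bushings. The right mouth rim, at (322,232), lies at 94.5 mm along the axis. The predicted home TCP is 52.0 mm and the measured TCP is 53.8 mm, so the hard stop is the socket bottom. The carriage is in place, and a light push of about 12 N keeps the rod home. I let it settle, then hand in.

```bash
python3 -m jog '[[[0,0,0,0,0,0,1],[0,0,0,0,0,0,1],[0,0,0,0,0,0,1],[0,0,0,0,0,0,1]]]' && python3 -c "
from plant import manip
print(abs(manip.read_state()['qvel']).max()); print(manip.sign_off())"
```

```text
t: 20.2
eef_pos: [0.5253, 0.0281, 0.0523]
tcp_rot: [3.141, -0.008, 1.522]
contact_force: [-1.5, -10.5, 0.0]
finger_gap: 0.086
gripper_force: 58.8
0.0013526522841559839
the job is handed in; nothing more can be done
None
```

The rod is threaded through the right block and the carriage and seated at the bottom of the left socket; it is still gripped by its free end, at rest under about 11 N of push, and the job was handed in at 20.2 s (the sign-off returned no verdict).

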